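# Tip the colour-sample strip over the step, face down

## Robot

A 6-joint arm with a two-finger parallel gripper is mounted at the origin on the work surface; the furniture and walls round the work are solid. World frame = base frame: x ahead of the robot, y to its left, z up, the work surface at z = 0. Lengths are in m, angles in rad, forces in N, time in s.
With the tool pointing down it reaches from about 0.325 to 0.775 m from the base axis. Payload 5.5 kg.
Tool frame: the origin (TCP) lies between the finger pads; the fingertips stand 8 mm ahead of it and the grasp point (between the pads) lies 11 mm behind it (tcp_to_tips is the distance from the TCP to the fingertips, in m); z points along the fingers, y is the line along which they close (so a half turn about z gives the same grasp; the last joint's range is limited). The gripper opens to 88 mm and grips with 3 to 60 N. Pads are 20 mm wide; open, the fingers measure 115 mm over their backs; the gripper's body (75 mm by 178 mm) begins 61 mm behind the grasp point.
Start: joints at [-0.057, 0.091, 1.231, -0, 1.82, -0.057], TCP at [0.6, -0, 0.231] pointing down, gripper open.
Joint ranges: [-2.87, 2.87], [-0.86, 2.18], [0.17, 2.46], [-1.51, 4.65], [0.06, 2.69], [-2.65, 2.65]. Speed limits (rad/s): [2.57, 2.57, 3.01, 3.14, 3.14, 3.14].

## Interface

Orientations are given as a unit quaternion [w, x, y, z].
In Python, from bench import * gives the robot as it stands. Calls block until the motion is done:
- move_to(position, orientation): joint-space move of the TCP to a pose.
- move_l(position, speed=0.15, orientation=None): straight line of the TCP; orientation=None keeps the orientation; speed is the mean speed in m/s.
- movej(angles): joint-space move.
- gripper_open() and close(): open the fingers fully, or close them until they stop; the grip force is fixed at half the most.
- hold(seconds).
- inverse_kinematics(position, orientation): joint angles nearest the present ones, or None.
- state(): the state.
- get_image(name): name is "scene" or "side" or "wrist"; returns a dict with "frame" (384x512x3 uint8, blue, green, red), "depth" (384x512 float32, m along the optical axis (not along the pixel's ray), 0 where there is no reading), "camera_matrix" (3x3 intrinsics, pixels), "view" (4x4, takes a point from world to camera coordinates). Camera axes: x right, y up, looking along -z (the intrinsics and any distortion apply to the point x, -y, -z); pixel columns grow to the right and rows downward; lengths in m; the calibration is good to about 2 mm. A picture is of the moment at which its call begins.
A pose or a line that the arm cannot do raises IKError and nothing moves.
- job_done(): hands the job in; it is judged then, once.
The state is a dict: "time": time; "joint_pos": joint angles; "dq": joint speeds; "joint_torque": joint torques, N m; "ee_pos": TCP position; "ee_rot": TCP orientation; "ft_force": force on the tool from outside, world axes, zero at the start; "moment": the same for the moment, N m; "finger_gap": finger opening in m; "finger_force": force on a finger pad.
Only numpy, scipy, OpenCV 4.12 (cv2) and the standard library are available. Lean on these libraries where they do the work, as an engineer would, in place of code of your own. Each camera call takes 0.05 s, during which the arm holds its last target. There are 200 camera calls.

## Task

Turn the long colour-sample strip on the jig over for gluing, without picking it up: with the fingers, push it down the sloping rails until its far long edge is stopped by the step, push its near long edge up and over until the strip tips over the step and lies tile side down on the green bed, then push it on until it lies flush along the metal fence. The strip must never be lifted or carried clear of the jig, and everything else on the bench is to be left where it is.

Things in the scene. Friction and masses are not known exactly. Their poses are not given: they have to be found in the camera images.
- step_edge (a point): Middle of the top edge of the jig's step, an upright face 224 mm long, 32 mm above the bench. Axes: x level from the rails towards the fence, y along the step, z up. Behind it (x > 0) is a level green-topped bed at z = 0, 62 mm deep, ended by a fence 12 mm high. In front (x < 0) stand only two rails (see jig), whose tops at the foot of the step are 9 mm below this edge.
- fence_foot (a point): Middle of the foot line of the aluminium fence on the green bed, 62 mm behind step_edge and 32 mm above the bench; axes as step_edge. The fence is 12 mm high and 12 mm thick.
- strip_centre (a point): Centre of the loose rigid strip of blue, green and white sample tiles, 44 mm (its x) by 196 mm (its y) by 8 mm (its z), 40 to 80 g. At the start it lies across both rails, held by friction, tilted 18 degrees: x points down the slope to the step, its far edge about 20 mm short of the step; z points up, out of the tile side. Turned over, its z points down.
- strip_far_edge (a point): Middle of the strip's long side that faces the step at the start (strip_centre + 22 mm along the strip's x, half-way through the thickness).
- strip_near_edge (a point): Middle of the strip's other long side, facing the robot at the start (strip_centre - 22 mm along x). It ends at the fence.
- jig: Turning-over jig, screwed down; origin on the bench under step_edge, same axes. Plywood slab (x 0 to 75, y +-112, 32 high, mm) with two rails at |y| = 72 to 112, x = -90 to 0; between the rails the space is free down to the bench. Rail tops: level, 23 mm above the bench, from x = -12 to 0; before that they rise at 18 degrees away from the step to 48 mm above the bench at x = -90.
- knob: Loose violet and black moulded knob, 44 mm across, 24 mm high, on the bench to the right of the jig; origin under its centre. To be left alone.
- spare_strip: Loose shorter sample strip lying on the bench near the robot, 44 x 164 x 7 mm, origin under its centre. To be left alone.
- screwdriver: Loose screwdriver with grey and red handle at the right edge of the bench, 191 mm long, 29 mm high. To be left alone.
- disc: Loose pale green moulded disc at the right, 42 mm across, 11 mm high. To be left alone.
- clip: Loose bright green clip at the left, 32 x 45 x 40 mm. To be left alone.

How it is judged:
On the way, in this order (a step that is already met when the one before it is completed fails the run):
1. the strip's far edge has been pushed against the foot of the step (x of strip_far_edge in the frame of step_edge above -0.007 m and z of strip_far_edge in the frame of step_edge below 0.004 m), for 0.04 s.
2. the strip has been tipped up on that edge (angle between strip_centre's own z axis and vertical above 1 rad and z of strip_far_edge in the frame of step_edge below 0.006 m and x of strip_far_edge in the frame of step_edge above -0.02 m), for 0.04 s.
3. the strip has turned over onto the bed (angle between strip_centre's own z axis and vertical above 2.95 rad and x of strip_centre in the frame of step_edge above 0 m and z of strip_centre in the frame of step_edge below 0.012 m), for 0.1 s.
At the end, for the whole second after the job is handed in: The strip lies still, flat on the green bed with its tile side down (within 5 degrees), its former near long side within 4 mm of the fence and parallel to it within 4 degrees, its middle within 30 mm of the middle of the jig (angle between strip_centre's own z axis and vertical above 3.05 rad and x of strip_near_edge in the frame of fence_foot between -0.004 and 0.003 m and angle between the x axis of strip_centre and the x axis of step_edge, either way round below 0.07 rad and y of strip_centre in the frame of step_edge between -0.03 and 0.03 m and z of strip_centre in the frame of step_edge between 0.001 and 0.007 m and linear speed of strip below 0.02 m/s); the robot touches nothing.
It fails at once if the strip was lifted or carried (its centre more than 40 mm above the step edge) (z of strip_centre in the frame of step_edge above 0.04 m).
It fails at once if the strip fell off the jig (z of strip_centre in the frame of step_edge below -0.018 m or x of strip_centre in the frame of step_edge above 0.07 m).
It fails at once if another thing on the bench was moved by more than 15 mm (distance of any of knob, spare_strip, screwdriver, disc, clip from where it was at the start of the episode above 0.015 m).
It also fails if it takes over 50 s, if anything falls off the work surface, if the arm or the gripper's body presses on something with over 40 N, if the wrist force passes 120 N, or if a joint passes its speed limit or range.

## Working session

There is one attempt and no reset: what is moved stays moved. The work goes in short steps, each a Python script; the robot and the scene stay as the last script left them, time stands still between calls to the robot, and variables do not carry over. Pictures are saved under pics/ and viewed, at most 10 in all, crops included, and the job is handed in when it is done.

```bash
ls; mkdir -p pics; cat > h.py <<'E'
from bench import *
import numpy as np, cv2
def cloud(im):
    d=im["depth"];K=np.array(im["camera_matrix"]);V=np.array(im["view"])
    v,u=np.mgrid[:d.shape[0],:d.shape[1]]
    p=np.stack([(u-K[0,2])/K[0,0]*d,-(v-K[1,2])/K[1,1]*d,-d],-1)
    return (p-V[:3,3])@V[:3,:3]
E
python3 - <<'E'
from h import *
a=get_image("scene");b=get_image("side");w=get_image("wrist")
for n,i in zip("sdw",(a,b,w)):
    np.savez(f"pics/{n}.npz",**i); print(n,np.round(i["view"],3).tolist(),np.round(i["camera_matrix"],1).tolist(),[k for k in i])
cv2.imwrite("pics/a.png",np.hstack([a["frame"],b["frame"]])[:, :] if 0 else cv2.resize(np.hstack([a["frame"],b["frame"]]),(800,300)))
cv2.imwrite("pics/w.png",w["frame"])
print(state())
E
```

```text
pics
s [[0.834, -0.552, -0.002, -0.495], [0.319, 0.479, 0.818, -0.16], [-0.45, -0.683, 0.575, -0.833], [0.0, 0.0, 0.0, 1.0]] [[443.8, 0.0, 250.7], [0.0, 443.8, 193.0], [0.0, 0.0, 1.0]] ['frame', 'depth', 'camera_matrix', 'view']
d [[0.981, -0.196, 0.012, -0.508], [0.066, 0.385, 0.921, -0.053], [-0.185, -0.902, 0.39, -0.962], [0.0, 0.0, 0.0, 1.0]] [[392.3, 0.0, 258.3], [0.0, 392.3, 185.9], [0.0, 0.0, 1.0]] ['frame', 'depth', 'camera_matrix', 'view']
w [[1.0, -0.0, 0.0, -0.601], [0.0, 0.956, -0.293, 0.035], [0.0, 0.293, 0.956, -0.39], [0.0, 0.0, 0.0, 1.0]] [[333.6, 0.0, 260.9], [0.0, 333.6, 192.4], [0.0, 0.0, 1.0]] ['frame', 'depth', 'camera_matrix', 'view']
{'time': 0.15, 'joint_pos': array([-5.67120848e-02,  9.16730615e-02,  1.23161382e+00,  5.69548105e-06,
        1.81980861e+00, -5.67038325e-02]), 'dq': array([ 0.00098611, -0.00422927, -0.00275013,  0.00148931, -0.000623  ,
       -0.00168146]), 'joint_torque': array([ 1.35033202e-03, -4.47044814e+01, -4.06907630e+01,  6.99103042e-02,
        2.74600578e-02, -1.16549641e-04]), 'ee_pos': array([5.99780722e-01, 5.30801022e-06, 2.29771745e-01]), 'ee_rot': array([-5.62432951e-04,  7.07109004e-01,  7.07104159e-01, -4.98305926e-04]), 'ft_force': array([0.23874937, 0.10673742, 0.48576799]), 'moment': array([ 0.02502057, -0.02020516, -0.05177869]), 'finger_force': 0.0, 'finger_gap': 0.08797614782319409}
```

View pics/a.png

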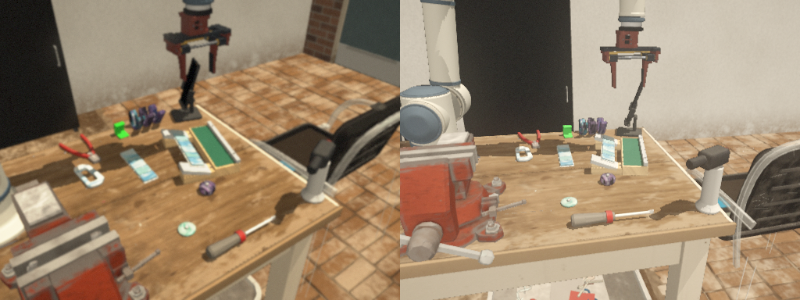

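View pics/w.png

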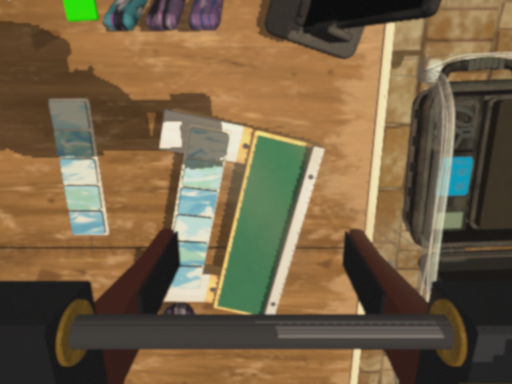

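The wrist view shows the jig: green bed spanning about (235,308) to (285,140), fence on its right, and the strip on the rails at about (200,220). A lamp foot stands near (340,30), and the knob is just below at (180,310). Next I'll measure.

```bash
cat >> h.py <<'E'
def rays(im,uv,z):
    K=np.array(im["camera_matrix"]);V=np.array(im["view"]);uv=np.asarray(uv,float).reshape(-1,2)
    d=np.c_[(uv[:,0]-K[0,2])/K[0,0],-(uv[:,1]-K[1,2])/K[1,1],-np.ones(len(uv))]@V[:3,:3]
    c=-V[:3,:3].T@V[:3,3]
    return c+d*((z-c[2])/d[:,2])[:,None]
E
python3 - <<'E'
from h import *
for n in "ws":
    im=dict(np.load(f"pics/{n}.npz")); hsv=cv2.cvtColor(im["frame"],cv2.COLOR_BGR2HSV)
    m=cv2.inRange(hsv,(65,110,40),(90,255,180)); k,l,st,_=cv2.connectedComponentsWithStats(m)
    i=1+np.argmax(st[1:,4]); print(n,st[i])
    uv=np.argwhere(l==i)[:,::-1]
    P=rays(im,uv,.032); r=cv2.minAreaRect((P[:,:2]*1000).astype(np.float32)); print(r, np.round(cv2.boxPoints(r)).tolist())
    C=cloud(im); print("bed z", np.median(C[l==i][:,2]), C[l==i].mean(0))
    # in provisional jig frame: z profile along x
    ang=np.radians(r[2]); 
    ax=np.array([np.cos(ang),np.sin(ang)]); 
    if abs(ax[0])<.7: ax=np.array([-ax[1],ax[0]])
    ax*=np.sign(ax[0]); ay=np.array([-ax[1],ax[0]]); c=np.array(r[0])/1000
    print("ax",ax,np.degrees(np.arctan2(ax[1],ax[0])))
    X=(C[...,:2]-c)@ax; Y=(C[...,:2]-c)@ay
    for y0 in(-.09,-.04,0,.04,.09):
        s=(abs(Y-y0)<.008)&(im["depth"]>0)
        print(y0,[(round(x*1000),round(1000*float(np.median(C[s&(abs(X-x)<.003)][:,2])),1)) if (s&(abs(X-x)<.003)).any() else None for x in np.arange(-.13,.06,.006)])
E
```

```text
w [124   0  21  28 220]
((479.4007873535156, 152.4984130859375), (28.657855987548828, 11.38397216796875), 56.37788391113281) [[467.0, 144.0], [476.0, 137.0], [492.0, 161.0], [483.0, 168.0]]
bed z 0.05879376927271431 [0.48582365 0.14667848 0.05356938]
ax [ 0.83270757 -0.55371301] -33.622116088867195
-0.09 [None, (-124, -1.3), (-118, -0.6), (-112, -0.3), (-106, -0.2), (-100, -0.1), (-94, -0.6), (-88, -0.5), (-82, -0.5), (-76, -0.4), (-70, -0.3), (-64, -0.4), (-58, -0.5), (-52, -0.4), (-46, -0.3), (-40, -0.1), (-34, -0.3), (-28, -0.3), (-22, -0.5), (-16, -0.3), (-10, -0.4), (-4, -0.4), (2, -0.5), (8, -0.4), (14, -0.3), (20, -0.4), (26, -0.2), (32, -0.1), (38, -0.4), (44, -0.3), (50, -0.2), (56, 0.1)]
-0.04 [None, None, None, None, None, (-100, -0.4), (-94, -0.2), (-88, -0.4), (-82, -0.2), (-76, -0.3), (-70, 0.6), (-64, 4.4), (-58, 4.2), (-52, 0.4), (-46, -0.2), (-40, -0.2), (-34, -0.2), (-28, -0.3), (-22, -0.2), (-16, -0.4), (-10, -0.2), (-4, -0.3), (2, -0.2), (8, -0.2), (14, -0.2), (20, -0.3), (26, 0.1), (32, -0.2), (38, -0.3), (44, -0.3), (50, -0.4), (56, -0.1)]
0 [None, None, None, N
[... 2300 characters left out ...]
24.7), (-70, 325.2), (-64, 328.6), (-58, 324.5), (-52, 350.6), (-46, 354.6), (-40, 386.8), (-34, 388.0), (-28, 399.5), (-22, 399.8), (-16, 401.4), (-10, 400.2), (-4, 399.4), (2, 392.3), (8, 395.3), (14, 30.3), (20, 31.1), (26, 33.7), (32, 43.1), (38, 42.5), None, None, None]
0.09 [(-130, 0.2), (-124, 21.2), (-118, 45.1), (-112, 43.0), (-106, 174.1), (-100, 307.5), (-94, 44.9), (-88, 42.7), (-82, 41.3), (-76, 39.0), (-70, 37.5), (-64, 371.8), (-58, 375.2), (-52, 392.6), (-46, 23.1), (-40, 22.4), (-34, 28.4), (-28, 30.2), (-22, 31.2), (-16, 29.2), (-10, 30.9), (-4, 30.1), (2, 30.2), (8, 30.3), (14, 30.6), (20, 227.8), (26, 269.9), (32, 44.2), (38, 338.2), (44, 342.2), (50, 333.5), (56, 334.5)]
```

```bash
python3 - <<'E'
from h import *
im=dict(np.load("pics/w.npz")); hsv=cv2.cvtColor(im["frame"],cv2.COLOR_BGR2HSV)
h0=hsv[220,260].astype(int);print(h0)
m=cv2.inRange(hsv,(h0[0]-10,60,30),(h0[0]+10,255,200)); m=cv2.morphologyEx(m,cv2.MORPH_OPEN,np.ones((3,3)))
k,l,st,_=cv2.connectedComponentsWithStats(m);i=1+np.argmax(st[1:,4]); print(st[i])
uv=np.argwhere(l==i)[:,::-1]; r=cv2.minAreaRect((rays(im,uv,.032)[:,:2]*1000).astype(np.float32)); print(r,np.round(cv2.boxPoints(r)).tolist())
# cloud in jig frame using this rect
C=cloud(im);a=np.radians(r[2]);ax=np.array([np.cos(a),np.sin(a)])
if abs(ax[0])<.7: ax=np.array([-ax[1],ax[0]])
ax*=np.sign(ax[0]);ay=np.array([-ax[1],ax[0]]);c=np.array(r[0])/1000
print(np.degrees(np.arctan2(ax[1],ax[0])))
X=(C[...,:2]-c)@ax;Y=(C[...,:2]-c)@ay
for y0 in(-.1,-.08,-.04,0,.04,.08,.1):
    s=(abs(Y-y0)<.008)
    print(y0,[(round(x*1000),round(1000*float(np.median(C[s&(abs(X-x)<.002)][:,2])),1)) for x in np.arange(-.13,.056,.004) if (s&(abs(X-x)<.002)).any()])
# extents of top surfaces in Y
for nm,s in(("bed",(C[...,2]>.025)&(C[...,2]<.036)&(abs(X)<.02)),("fence",(C[...,2]>.039)&(abs(X-.036)<.006)),("rail/strip",(C[...,2]>.03)&(abs(X+.08)<.02))):
    s=s&(abs(Y)<.14);print(nm,np.percentile(Y[s],[0.5,99.5]).round(4),np.percentile(X[s],[1,99]).round(4))
E
```

```text
[ 60  77 129]Traceback (most recent call last):
  File "<stdin>", line 4, in <module>
cv2.error: OpenCV(4.12.0) :-1: error: (-5:Bad argument) in function 'inRange'
> Overload resolution failed:
>  - lowerb is not a numerical tuple
>  - Expected Ptr<cv::UMat> for argument 'lowerb'
```

```bash
cat > m.py <<'E'
from h import *
im=dict(np.load("pics/w.npz")); hsv=cv2.cvtColor(im["frame"],cv2.COLOR_BGR2HSV)
print(hsv[[180,220,260,290],[270,265,250,240]].tolist())
m=cv2.inRange(hsv,(50,55,30),(90,255,170)); m=cv2.morphologyEx(m,cv2.MORPH_OPEN,np.ones((5,5)))
k,l,st,_=cv2.connectedComponentsWithStats(m);i=l[220,260]; print(st[i])
uv=np.argwhere(l==i)[:,::-1]; r=cv2.minAreaRect((rays(im,uv,.032)[:,:2]*1000).astype(np.float32)); print(r,np.round(cv2.boxPoints(r)).tolist())
C=cloud(im);a=np.radians(r[2]);ax=np.array([np.cos(a),np.sin(a)])
if abs(ax[0])<.7: ax=np.array([-ax[1],ax[0]])
ax*=np.sign(ax[0]);ay=np.array([-ax[1],ax[0]]);c=np.array(r[0])/1000
print(np.degrees(np.arctan2(ax[1],ax[0])))
X=(C[...,:2]-c)@ax;Y=(C[...,:2]-c)@ay
for y0 in(-.1,-.08,-.04,0,.04,.08,.1):
    s=(abs(Y-y0)<.008)
    print(y0,[(round(x*1000),round(1000*float(np.median(C[s&(abs(X-x)<.002)][:,2])),1)) for x in np.arange(-.13,.056,.004) if (s&(abs(X-x)<.002)).any()])
for nm,s in(("bed",(C[...,2]>.025)&(C[...,2]<.036)&(abs(X)<.02)),("fence",(C[...,2]>.039)&(abs(X-.036)<.006)),("rail/strip",(C[...,2]>.03)&(abs(X+.08)<.02))):
    s=s&(abs(Y)<.14);print(nm,np.percentile(Y[s],[0.5,99.5]).round(4),np.percentile(X[s],[1,99]).round(4))
E
python3 m.py
```

```text
[[63, 89, 132], [59, 78, 127], [67, 107, 122], [67, 108, 123]]
[ 219  137   86  178 8232]
((600.2952270507812, -76.08744812011719), (214.91477966308594, 56.02009963989258), 76.33645629882812) [[548.0, -174.0], [602.0, -187.0], [653.0, 22.0], [598.0, 35.0]]
-13.663543701171875
-0.1 [(-90, 37.1), (-86, 35.6), (-82, 34.4), (-78, 33.2), (-74, 31.8), (-70, 30.5), (-66, 29.2), (-62, 28.1), (-58, 26.8), (-54, 25.3), (-50, 24.1), (-46, 22.9), (-42, 22.7), (-38, 22.7), (-34, 24.4), (-30, 31.1), (-26, 31.5), (-22, 31.9), (-18, 31.7), (-14, 31.6), (-10, 31.6), (-6, 31.6), (-2, 31.6), (2, 31.8), (6, 31.7), (10, 31.8), (14, 32.0), (18, 31.6), (22, 32.0), (26, 31.6), (30, 41.6), (34, 43.9), (38, 43.9), (50, 0.3), (54, -0.4)]
-0.08 [(-90, 43.9), (-86, 43.0), (-82, 42.0), (-78, 40.6), (-74, 39.2), (-70, 37.8), (-66, 36.7), (-62, 35.3), (-58, 34.3), (-54, 25.0), (-50, 23.6), (-46, 22.9), (-42, 22.4), (-38, 22.6), (-34, 23.3), (-30, 31.2), (-26, 31.8), (-22, 31.8), (-18, 31.8), (-14, 31.9), (-10, 31.6), (-6, 31.8), (-2, 31.5), (2, 31.7), (6, 31.9), (10, 31.6), (14, 31.8), (18, 31.7), (22, 31.4), (26, 
[... 2384 characters left out ...]
118, 46.3), (-114, 45.1), (-110, 43.8), (-106, 42.5), (-102, 41.1), (-98, 41.5), (-94, 44.7), (-90, 44.1), (-86, 43.7), (-82, 313.0), (-78, 317.0), (-74, 319.1), (-70, 318.9), (-66, 315.6), (-62, 315.2), (-58, 316.2), (-54, 317.0), (-50, 317.6), (-46, 317.8), (-42, 318.1), (-38, 318.3), (-34, 318.3), (-30, 318.2), (-26, 318.3), (-22, 318.3), (-18, 318.3), (-14, 318.3), (-10, 318.3), (-6, 318.3), (-2, 318.4), (2, 318.4), (6, 318.9), (10, 319.0), (14, 318.9), (18, 318.8), (22, 319.1), (26, 281.7), (30, 273.2), (34, 278.0), (38, 43.9), (42, 43.3), (50, 0.3), (54, -0.3)]
bed [-0.109   0.1122] [-0.0196  0.0196]
fence [-0.0909  0.1214] [0.03   0.0399]
rail/strip [-0.1049  0.1102] [-0.0975 -0.0603]
```

```bash
cat >> h.py <<'E'
from scipy.spatial.transform import Rotation as R
YAW=np.radians(-13.66); AX=np.array([np.cos(YAW),np.sin(YAW),0]); AY=np.array([-np.sin(YAW),np.cos(YAW),0]); AZ=np.array([0,0,1.])
E0=np.array([.6003,-.0761,0])-.0332*AX+.0015*AY   # jig origin (bench level under step edge)
J=lambda x,y,z: E0+x*AX+y*AY+z*AZ
def Q(th):
    th=np.radians(th); s,c=np.sin(th),np.cos(th)
    m=np.c_[c*AX+s*AZ,-AY,s*AX-c*AZ]
    return R.from_matrix(m).as_quat()[[3,0,1,2]]
TIP=.008;HW=.010
def tcp_from_tip(x,z,th,off=0.,y=.004):
    """TCP so that tip point (axis offset off along tool x) is at jig x,z"""
    t=np.radians(th);s,c=np.sin(t),np.cos(t)
    return J(x-off*c-TIP*s,y,z-off*s+TIP*c)
def jig(p): d=np.asarray(p)-E0; return np.array([d@AX,d@AY,d[2]])
def brief():
    s=state(); return round(s["time"],2),np.round(jig(s["ee_pos"])*1000,1).tolist(),np.round([s["ft_force"]@AX,s["ft_force"]@AY,s["ft_force"][2]],2).tolist()
E
python3 - <<'E'
from h import *
for x,z,th in((-.12,.15,0),(-.075,.025,0),(-.045,.025,0),(-.13,.02,45),(-.03,.02,45),(-.008,.065,45),(.02,.034,0),(-.13,.02,55),(-.03,.02,55),(-.008,.065,55),(.02,.05,55),(.02,.034,30)):
    q=inverse_kinematics(tcp_from_tip(x,z,th,HW),Q(th)); print(x,z,th,None if q is None else np.round(q,2))
im=dict(np.load("pics/w.npz"));C=cloud(im)
s=(C[...,2]>.033)&(C[...,2]<.06);D=C-E0;X=D@AX;Y=D@AY
for x in(-.05,-.04,-.035):
    k=s&(abs(X-x)<.003)&(abs(Y)<.13); 
for y in np.arange(-.11,.12,.01):
    k=(abs(Y-y)<.003)&(abs(X+.038)<.004); print(round(y,3),round(float(np.median(C[k][:,2])),4),end="; ")
hs=cv2.cvtColor(im["frame"],cv2.COLOR_BGR2HSV)
k=(C[...,2]>.06)&(np.arange(384)[:,None]<120)&(im["depth"]>0); print("\nlamp",np.percentile(X[k],[0,50,100]),np.percentile(Y[k],[0,50,100]),C[k][:,2].max())
E
```

```text
-0.12 0.15 0 [-0.15 -0.34  1.75 -0.    1.73  1.66]
-0.075 0.025 0 [-0.16 -0.16  1.83 -0.    1.47  1.65]
-0.045 0.025 0 [-0.16 -0.08  1.75 -0.    1.47  1.65]
-0.13 0.02 45 None
-0.03 0.02 45 [-0.1  -0.73  2.44 -0.16  0.65  1.79]
-0.008 0.065 45 [-0.11 -0.69  2.34 -0.14  0.72  1.76]
0.02 0.034 0 [-0.17  0.09  1.57 -0.    1.48  1.64]
-0.13 0.02 55 None
-0.03 0.02 55 None
-0.008 0.065 55 None
0.02 0.05 55 [-0.11 -0.64  2.42 -0.27  0.41  1.9 ]
0.02 0.034 30 [-0.14 -0.35  2.07 -0.06  0.91  1.69]
-0.11 0.0308; -0.1 0.0312; -0.09 0.0384; -0.08 0.0382; -0.07 0.0385; -0.06 0.038; -0.05 0.0383; -0.04 0.0385; -0.03 0.0377; -0.02 0.0385; -0.01 0.0385; -0.0 0.0386; 0.01 0.0382; 0.02 0.0389; 0.03 0.0386; 0.04 0.0382; 0.05 0.0388; 0.06 0.0387; 0.07 0.2731; 0.08 0.3255; 0.09 0.3225; 0.1 0.0376; 0.11 0.0289; 
lamp [-0.15058491  0.04112827  0.07535708] [0.17061239 0.20846404 0.23404688] 0.19829925816474395
```

```bash
python3 - <<'E'
from h import *
move_l(J(-.12,0,.23),speed=.2)
move_to(tcp_from_tip(-.085,.12,0,HW),Q(0)); print(brief())
im=get_image("wrist"); cv2.imwrite("pics/w2.png",im["frame"])
move_l(tcp_from_tip(-.085,.024,0,HW),speed=.12); print(brief())
for x in (-.066,-.060,-.054,-.051,-.049,-.0475,-.0465):
    move_l(tcp_from_tip(x,.024,0,HW),speed=.03); b=brief(); print(b)
    if abs(b[2][0])>4: break
im=get_image("wrist"); np.savez("pics/w3.npz",**im); cv2.imwrite("pics/w3.png",im["frame"])
for th in(30,33,36,40):
    print(th,[inverse_kinematics(tcp_from_tip(x,z,th,HW),Q(th)) is not None for x,z in((-.09,.1),(-.075,.06),(-.04,.024),(-.03,.04),(-.008,.06),(.01,.06))])
E
```

```text
(2.66, [-94.8, 4.1, 128.0], [0.17, 0.83, 0.66])
(3.66, [-94.4, 4.0, 32.9], [0.83, -0.32, 0.58])
(4.44, [-76.1, 4.0, 31.9], [0.24, -0.01, -1.17])
(4.79, [-69.8, 4.0, 32.0], [0.04, -1.36, 0.66])
(5.14, [-63.9, 4.0, 32.0], [0.19, -0.53, 0.12])
(5.39, [-60.9, 4.0, 32.0], [-0.74, 0.11, 0.41])
(5.64, [-58.9, 4.0, 32.0], [-0.34, 0.53, 0.26])
(5.89, [-57.6, 4.0, 31.9], [-1.24, 0.69, 0.29])
(6.14, [-57.3, 4.0, 31.8], [-4.58, 0.8, 1.4])
30 [True, True, True, True, True, True]
33 [True, True, True, True, True, True]
36 [False, True, True, True, True, True]
40 [False, False, True, True, True, True]
```

View pics/w3.png

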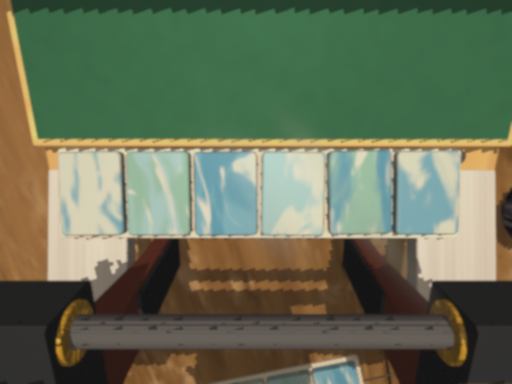

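The strip now lies along the yellow step edge (row ~145 across its whole length, near edge at row ~237) and is parallel to it. I'll check its exact position from depth.

```bash
python3 - <<'E'
from h import *
im=dict(np.load("pics/w3.npz"));D=cloud(im)-E0;X=D@AX;Y=D@AY;Z=D[...,2]
for y in(-.08,-.02,.02,.08):
    print(y,[(round(x*1000,1),round(1000*float(np.median(Z[k])),1)) for x in np.arange(-.056,.01,.002) for k in [(abs(Y-y)<.008)&(abs(X-x)<.001)] if k.any()])
k=(Z>.025)&(Z<.06)&(abs(X+.02)<.005)&(Y<.14)&(Y>-.14);print(np.percentile(Y[k],[1,99]))
E
```

```text
-0.08 [(np.float64(-56.0), 36.3), (np.float64(-54.0), 35.8), (np.float64(-52.0), 35.3), (np.float64(-50.0), 34.7), (np.float64(-48.0), 34.2), (np.float64(-46.0), 33.7), (np.float64(-44.0), 34.8), (np.float64(-42.0), 36.1), (np.float64(-40.0), 39.0), (np.float64(-38.0), 38.8), (np.float64(-36.0), 38.3), (np.float64(-34.0), 37.9), (np.float64(-32.0), 37.4), (np.float64(-30.0), 36.9), (np.float64(-28.0), 36.4), (np.float64(-26.0), 36.0), (np.float64(-24.0), 35.3), (np.float64(-22.0), 34.9), (np.float64(-20.0), 34.5), (np.float64(-18.0), 34.0), (np.float64(-16.0), 33.5), (np.float64(-14.0), 33.0), (np.float64(-12.0), 32.5), (np.float64(-10.0), 32.1), (np.float64(-8.0), 31.5), (np.float64(-6.0), 31.0), (np.float64(-4.0), 30.5), (np.float64(-2.0), 24.8), (np.float64(0.0), 30.6), (np.float64(2.0), 30.8), (np.float64(4.0), 31.9), (np.float64(6.0), 31.9), (np.float64(8.0), 31.9)]
-0.02 [(np.float64(-44.0), 35.0), (np.float64(-42.0), 35.6), (np.float64(-40.0), 39.2), (np.float64(-38.0), 38.7), (np.float64(-36.0), 38.2), (np.float64(-34.0), 119.8), (np.float64(-32.0), 121.2), (np.float64(-30.0)
[... 1442 characters left out ...]
42.0), 38.3), (np.float64(-40.0), 39.4), (np.float64(-38.0), 39.1), (np.float64(-36.0), 38.7), (np.float64(-34.0), 38.0), (np.float64(-32.0), 37.7), (np.float64(-30.0), 37.2), (np.float64(-28.0), 36.6), (np.float64(-26.0), 36.1), (np.float64(-24.0), 35.7), (np.float64(-22.0), 35.2), (np.float64(-20.0), 34.7), (np.float64(-18.0), 34.1), (np.float64(-16.0), 33.6), (np.float64(-14.0), 33.0), (np.float64(-12.0), 32.6), (np.float64(-10.0), 32.3), (np.float64(-8.0), 31.8), (np.float64(-6.0), 31.3), (np.float64(-4.0), 30.6), (np.float64(-2.0), 25.3), (np.float64(0.0), 30.7), (np.float64(2.0), 31.1), (np.float64(4.0), 31.8), (np.float64(6.0), 32.0), (np.float64(8.0), 31.9)]
[-0.1081673   0.10684464]
```

```bash
cat >> h.py <<'E'
TH=33; HW2=.011; XO=-.0015; B_=np.radians(90-TH); DD=.008
def corner(a):
    a=np.radians(a)
    if a>np.pi/2:
        g=a-np.pi/2; L=.044-DD-.009; s,c=np.sin(g),np.cos(g)
        return XO+L*s-.008*c, .032+L*c+.008*s
    u=np.array([np.cos(a),-np.sin(a)]);B=np.array([XO-.008*np.sin(a),.023])
    p=B-.044*u+DD*np.array([np.cos(B_),-np.sin(B_)]) if a<B_ else B-(.044-DD)*u
    return p[0],p[1]
def tip_to(a,v=.03,dx=0.,dz=0.):
    x,z=corner(a); move_l(tcp_from_tip(x+dx,z+dz,TH,HW2),speed=v); return brief()
E
python3 - <<'E'
from h import *
move_l(tcp_from_tip(-.07,.024,0,HW),speed=.1)
move_l(tcp_from_tip(-.085,.075,0,HW),speed=.15)
x,z=corner(14);t=np.radians(TH);k=.05
move_to(tcp_from_tip(x-.012-k*np.sin(t),z+k*np.cos(t),TH,HW2),Q(TH)); print(brief())
print(tip_to(14,.1,dx=-.012))
for a in (14,20,28,36,44,52): print(a,tip_to(a))
im=get_image("wrist");np.savez("pics/w4.npz",**im);s=get_image("scene"); i=get_image("side")
f=lambda q,r:cv2.resize(q["frame"][r],(400,300))
cv2.imwrite("pics/c4.png",np.hstack([f(im,np.s_[:,:]),f(i,np.s_[150:240,220:340])]))
E
```

```text
(7.81, [-94.6, 4.0, 69.5], [-0.76, -0.11, 0.42])
(8.46, [-67.0, 3.9, 27.9], [-0.22, 0.0, -0.47])
14 (9.01, [-55.3, 4.0, 27.6], [-0.52, -0.19, 0.66])
20 (9.31, [-54.6, 4.0, 32.7], [-0.12, 0.18, 0.37])
28 (9.65, [-53.1, 4.0, 38.2], [0.57, 0.19, 1.46])
36 (9.99, [-50.8, 4.0, 43.3], [-0.06, 0.21, -0.4])
44 (10.33, [-47.7, 4.0, 47.9], [-0.19, 0.12, 0.79])
52 (10.67, [-43.9, 4.0, 52.0], [-0.58, 0.37, -0.38])
```

View pics/c4.png

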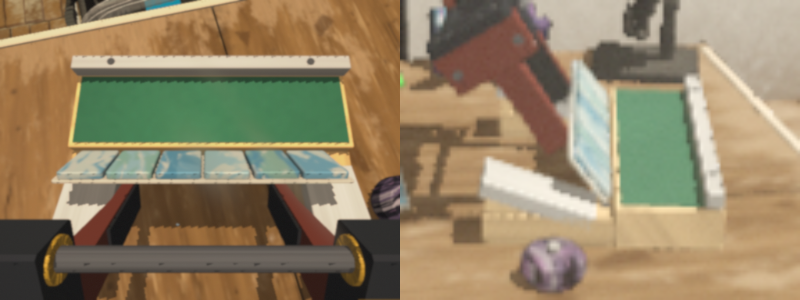

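The near edge is up (row ~182 left view) with the far edge still at the step (row ~152), as planned. I'll carry on over the top.

```bash
python3 - <<'E'
from h import *
for a in (60,67,74,81,88,95,102,110,120,132,145): print(a,tip_to(a))
hold(.3)
im=get_image("wrist");np.savez("pics/w5.npz",**im); i=get_image("side")
f=lambda q,r:cv2.resize(q["frame"][r],(400,300))
cv2.imwrite("pics/c5.png",np.hstack([f(im,np.s_[:,:]),f(i,np.s_[150:240,220:340])]))
E
```

```text
60 (11.14, [-39.8, 4.0, 55.2], [-0.5, -0.01, -0.43])
67 (11.43, [-36.3, 4.0, 57.0], [-0.46, 0.59, -0.13])
74 (11.71, [-32.5, 4.0, 58.4], [-0.02, -0.27, -0.4])
81 (12.0, [-28.5, 4.0, 59.3], [0.84, -1.09, 0.48])
88 (12.29, [-24.2, 4.0, 59.7], [0.12, 0.3, -0.16])
95 (12.57, [-20.6, 4.0, 60.3], [-0.05, 0.27, -0.12])
102 (12.83, [-17.2, 4.0, 60.8], [-0.57, 0.82, -0.81])
110 (13.12, [-13.3, 4.0, 60.8], [0.71, -0.15, -0.1])
120 (13.43, [-8.4, 4.0, 60.0], [-1.34, -0.73, 0.19])
132 (13.78, [-2.9, 4.0, 57.9], [-0.21, -0.26, 0.72])
145 (14.15, [2.4, 4.0, 54.4], [0.31, -0.3, -0.08])
```

View pics/c5.png

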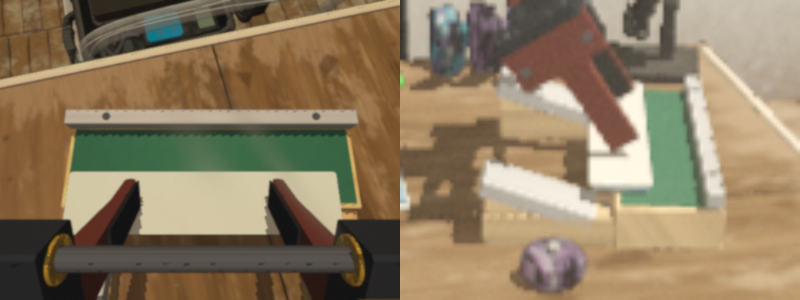

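The strip lies back side up (left view rows 172–234), square and flat, with about 25 mm of green left before the fence. Next I'll push it home with vertical fingers.

```bash
python3 - <<'E'
from h import *
p=state()["ee_pos"]; move_l(p+.05*AZ-.05*AX,speed=.15)
move_to(tcp_from_tip(-.04,.07,0,HW),Q(0)); move_l(tcp_from_tip(-.035,.0348,0,HW),speed=.1); print(brief())
x=-.02
move_l(tcp_from_tip(x,.0348,0,HW),speed=.04)
while x<.0185:
    x+=.004 if x<.007 else .0012
    move_l(tcp_from_tip(x,.0348,0,HW),speed=.03); b=brief(); print(round(x*1000,1),b)
    if b[2][0]<-3.5: break
move_l(tcp_from_tip(x-.03,.0348,0,HW),speed=.08)
move_l(tcp_from_tip(x-.06,.12,0,HW),speed=.15); hold(.2)
im=get_image("wrist");np.savez("pics/w6.npz",**im); cv2.imwrite("pics/w6.png",im["frame"])
D=cloud(im)-E0;X=D@AX;Y=D@AY;Z=D[...,2]
for y in(-.08,-.03,.03,.08):
    print(y,[(round(float(x)*1000),round(1000*float(np.median(Z[k])),1)) for x in np.arange(.004,.07,.002) for k in [(abs(Y-y)<.008)&(abs(X-x)<.001)] if k.any()])
print(brief())
E
```

```text
(16.37, [-45.4, 4.1, 42.9], [-0.07, 0.38, 0.03])
-16.0 (17.18, [-25.9, 4.0, 42.8], [0.19, -0.29, 0.74])
-12.0 (17.46, [-21.9, 4.0, 42.8], [-0.19, 0.46, 0.66])
-8.0 (17.74, [-17.8, 4.0, 42.8], [0.06, 0.52, 0.58])
-4.0 (18.02, [-13.8, 4.0, 42.8], [-0.03, 0.66, -1.48])
0.0 (18.31, [-9.8, 4.0, 42.8], [0.93, 0.02, -0.84])
4.0 (18.59, [-5.8, 4.0, 42.8], [0.12, 0.59, 0.06])
8.0 (18.88, [-1.8, 4.0, 42.8], [-0.41, -0.62, 0.38])
9.2 (19.12, [-0.7, 4.0, 42.8], [0.28, -0.24, -1.06])
10.4 (19.38, [0.5, 4.0, 42.8], [-0.11, 0.3, -0.23])
11.6 (19.62, [1.6, 4.0, 42.8], [0.54, 0.47, -0.43])
12.8 (19.88, [2.9, 4.0, 42.8], [-0.55, 0.61, 0.08])
14.0 (20.12, [4.1, 4.0, 42.8], [-0.39, 0.45, -0.07])
15.2 (20.38, [4.8, 4.0, 42.7], [-3.33, 1.45, 2.02])
16.4 (20.62, [4.9, 4.0, 42.7], [-8.44, 0.15, 4.75])
-0.08 [(4, 31.7), (6, 31.7), (8, 31.8), (10, 31.8), (12, 31.7), (14, 32.1), (16, 32.0), (18, 38.9), (20, 39.4), (22, 39.4), (24, 39.3), (26, 39.4), (28, 39.4), (30, 39.3), (32, 39.4), (34, 39.3), (36, 39.3), (38, 39.4), (40, 39.5), (42, 39.4), (44, 39.4), (46, 39.1), (48, 39.4), (50, 39.3), (52, 39.6), (54, 39
[... 637 characters left out ...]
28, 39.6), (30, 39.6), (32, 39.5), (34, 39.5), (36, 39.4), (38, 39.4), (40, 39.4), (42, 39.5), (44, 39.7), (46, 39.4), (48, 39.6), (50, 39.4), (52, 39.5), (54, 39.6), (56, 39.5), (58, 39.7), (60, 39.7), (62, 43.2), (64, 44.0), (66, 44.1), (68, 44.0)]
0.08 [(4, 31.8), (6, 32.2), (8, 32.0), (10, 32.0), (12, 32.0), (14, 31.9), (16, 32.2), (18, 38.9), (20, 39.5), (22, 39.6), (24, 39.6), (26, 39.6), (28, 39.6), (30, 39.7), (32, 39.5), (34, 39.6), (36, 39.8), (38, 39.6), (40, 39.5), (42, 39.5), (44, 39.7), (46, 39.4), (48, 39.4), (50, 39.7), (52, 39.4), (54, 39.6), (56, 39.5), (58, 39.5), (60, 39.6), (62, 43.1), (64, 43.9), (66, 44.4), (68, 44.3)]
(22.15, [-54.0, 3.9, 126.7], [-0.73, 1.14, -0.05])
```

View pics/w6.png

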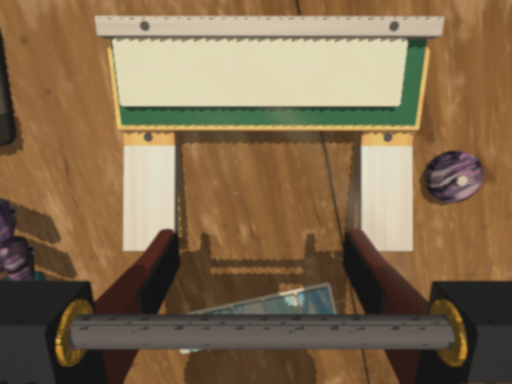

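The strip lies flat and flush along the fence (columns 118–407, rows 40–107), offset only a few millimetres sideways. The robot is clear of everything.

```bash
python3 -c "
from bench import *
print(job_done())"
```

```text
the job is handed in; nothing more can be done
None
```

The strip was tipped over the step, now lies tile side down and flush along the fence by the last depth picture, and the job was handed in at about 22 s of the 50 s allowed; no verdict was returned.

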